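Feed the wine corks into the cork jar

TASK

Put the two straight wine corks into the blue narrow-necked stoneware jar, one after the other, through its neck so that they drop to the bottom. Leave the mushroom-shaped sparkling-wine cork standing where it is, and leave the jar standing upright in its place.

Things in the scene. Friction and masses are not known exactly. Their poses are not given: they have to be found in the camera images.
- jar: open blue stoneware jar, loose, about 0.9 kg, upright, 170 mm high; round body 116 mm wide, shoulder drawing in to a neck from 135 mm height up to the rim. Neck 46 mm wide inside, 58 mm outside (rim 66 mm outside); inside, the floor is 8 mm above the underside, the body about 104 mm wide. Origin: centre of its underside, z up along its axis; centre of the mouth at z = 170 mm in its frame.
- cork_a: straight cylindrical wine cork, cork material, 25 mm diameter, 46 mm tall, about 15 g, standing upright on the worktop; origin at the centre of its underside, z up along its axis. Identical to the other wine cork. It may be taken from above by its upper half; at least 40 mm of free worktop lies round it.
- cork_b: straight cylindrical wine cork, cork material, 25 mm diameter, 46 mm tall, about 15 g, standing upright on the worktop; origin at the centre of its underside, z up along its axis. Identical to the other wine cork. It may be taken from above by its upper half; at least 40 mm of free worktop lies round it.
- stopper: mushroom-shaped sparkling-wine cork, same cork material, 49 mm tall, flared foot 29 mm wide, waist 23 mm, domed head 37 mm wide; stands upright on the worktop near the wine corks; not to be moved. Origin at the centre of its underside.

How it is judged:
By the outcome, as a careful person would: the job done as asked, in the order asked, and still so for the second after the job is handed in, with the robot touching nothing.
It also fails if it takes over 58 s, if anything falls off the work surface, if the arm or the gripper's body presses on something with over 40 N, if the wrist force passes 120 N, or if a joint passes its speed limit or range.

ROBOT

A 6-joint arm with a two-finger parallel gripper is mounted at the origin on a cart in front of the work surface, level with it; the furniture and walls round the work are solid. World frame = base frame: x ahead of the robot, y to its left, z up, the work surface at z = 0. Lengths are in m, angles in rad, forces in N, time in s.
With the tool pointing down it reaches from about 0.35 to 0.85 m from the base axis. Payload 8.1 kg.
Tool frame: the origin (TCP) lies between the finger pads; the fingertips stand 11 mm ahead of it and the grasp point (between the pads) lies 8 mm behind it (robot.tips_ahead is the distance from the TCP to the fingertips, in m); z points along the fingers, y is the line along which they close (so a half turn about z gives the same grasp; the last joint's range is limited). The gripper opens to 93 mm and grips with 3 to 60 N. Pads are 15 mm wide; open, the fingers measure 128 mm over their backs; the gripper's body (75 mm by 188 mm) begins 65 mm behind the grasp point.
Start: joints at [-1.22, 0.13, 1.488, -0, 1.523, -0.085], TCP at [0.253, -0.544, 0.23] pointing down, gripper open.
Joint ranges: [-2.96, 2.96], [-0.89, 2.26], [0.02, 2.5], [-1.34, 4.48], [0, 2.73], [-2.66, 2.66]. Speed limits (rad/s): [2.39, 2.39, 2.79, 3.14, 3.14, 3.14].

INTERFACE

Orientations are given as a rotation vector (axis times angle).
In Python, from plant import robot gives the robot as it stands. The module is installed in compiled form; this text tells all that it offers.
- The arm moves only by the tool move_arm, never from a script. Its argument "deltas" is one flat list of numbers, 7 for each row, row after row: the shift along the tool's x, y, z in m, then the turn, a rotation vector about the tool's x, y, z in rad, then the opening, from 0 (shut) to 1 (fully open). A call has 1 to 12 rows; each row is the pose to reach, as a shift and turn from the pose commanded when the call began, along the tool's axes at that moment; what a row does not reach only later rows make up. A row lasts 1/8 s, in which the tool goes at most 62.5 mm and 10.7 degrees, less where a joint would pass 70% of its speed; a pose out of reach is approached as far as the arm can. A call with a gripper value outside its range is refused whole. The fingers move at their own pace and stop on an object; "squeeze" is the grip in N (left out, the last holds). Time passes only in rows, so rows that repeat a pose let the fingers close. It gives the time, the measured TCP pose, the force, the opening and the grip force at its end, in the units of the state.
- robot.read_state(): the state, without advancing time (a new reading comes with each control period).
- robot.read_camera(name): name is "scene" or "top" or "wrist"; returns (picture, depth): 400x640x3 uint8, red, green, blue; 400x640 float32, m along the optical axis (not along the pixel's ray), 0 where there is no reading.
- robot.camera_model(name): a dict with "K" (3x3 intrinsics, pixels), "R" (3x3) and "t" (3): a world point X has camera coordinates R X + t; the wrist camera has in their place "tool_from_camera" (4x4, takes a point from camera to tool coordinates, whose origin is the TCP and whose axes are the flange's). Camera axes: x right, y down, z forward; pixel columns grow to the right and rows downward; lengths in m; the calibration is good to about 2 mm. A picture is of the moment at which its call begins: read the wrist's pose just before it. camera_model takes no time and is no camera call.
- robot.close_job(): hands the job in; it is judged then, once.
Trained networks look in the newest picture that a camera, given by its name, has taken for a name from the list of things; names that differ only in an ending like _2 or _b are one class to them, and where a whole thing is asked for, a point or a joint stands for the part that bears it (a point fixed in the world has none). Each returns a list of dicts, best first, with "confidence" (0 to 1); they miss things now and then, are a little off and sometimes report something else, mostly with a low value. They report only what shows in the picture. A call takes as long as a camera call.
- robot.recognise(camera, label): "uv" ([column, row] in pixels, amid what is visible of it).
The state is a dict: "t": time; "q": joint angles; "dq": joint speeds; "joint_torque": joint torques, N m; "tool_pos": TCP position; "orientation": TCP orientation; "force": force on the tool from outside, world axes, zero at the start; "wrist_torque": the same for the moment, N m; "opening": finger opening in m; "gripper_force": force on a finger pad.
Only numpy, scipy, OpenCV 4.12 (cv2) and the standard library are available. Lean on these libraries where they do the work, as an engineer would, in place of code of your own. Each camera call takes 0.05 s, during which the arm holds its last target. There are 200 camera calls.

## Working session

There is one attempt and no reset: what is moved stays moved. The work goes in short steps, Python scripts to look and compute and a tool call to move; the robot and the scene stay as the last step left them, time stands still between calls to the robot, and variables do not carry over. Pictures are saved under pics/ and viewed, at most 10 in all, crops included, and the job is handed in when it is done.

Besides the shell and the picture viewer there is one more tool, called after ">>>" in YAML: its name, and indented under it one key for each argument. move_arm: Moves the arm, as the interface text tells. Its arguments: {"type":"object","properties":{"deltas":{"type":"array","items":{"type":"number"}},"squeeze":{"type":"number"}},"required":["deltas"]}

```bash
mkdir -p pics; cat > h.py <<'E'
import numpy as np, cv2
from scipy.spatial.transform import Rotation as Ro
from plant import robot
def world(cam, depth, uv, st=None, m=None):
    u,v=np.asarray(uv,float).T
    m=m or robot.camera_model(cam); K=m["K"]
    d=depth[v.round().astype(int).clip(0,399),u.round().astype(int).clip(0,639)]
    P=np.stack([(u-K[0][2])/K[0][0]*d,(v-K[1][2])/K[1][1]*d,d],-1)
    if "R" in m: return (P-np.array(m["t"]))@np.array(m["R"])
    T=np.array(m["tool_from_camera"]); P=P@T[:3,:3].T+T[:3,3]
    return P@Ro.from_rotvec(st["orientation"]).as_matrix().T+st["tool_pos"]
def cloud(cam,depth,st=None):
    v,u=np.nonzero(depth>0); uv=np.stack([u,v],-1)
    return uv,world(cam,depth,uv,st)
E
python3 - <<'E'
from h import *
ims=[]
for c in ["scene","top"]:
    im,d=robot.read_camera(c); ims.append(im)
    for l in ["jar","cork_a","stopper"]:
        for r in robot.recognise(c,l):
            print(c,l,np.round(r["uv"]),round(r["confidence"],2),world(c,d,[r["uv"]]).round(3))
    np.save(c+".npy",d)
cv2.imwrite("pics/top.png",ims[1][:,:,::-1]); cv2.imwrite("pics/scene.png",ims[0][:,:,::-1])
s=robot.read_state(); print(s["t"],s["orientation"],s["opening"],Ro.from_rotvec(s["orientation"]).as_matrix().round(3))
# blobs in top by height
uv,P=cloud("top",np.load("top.npy"))
H=np.zeros((400,640),np.uint8); ok=(P[:,2]>.02)&(P[:,2]<.4); H[uv[ok,1],uv[ok,0]]=1
Z=np.zeros((400,640,3)); Z[uv[:,1],uv[:,0]]=P
n,L,S,C=cv2.connectedComponentsWithStats(H)
for i in range(1,n):
    if S[i,4]>30:
        p=Z[L==i]; print(S[i],p.min(0).round(3),p.max(0).round(3))
E
```

```text
scene jar [264. 271.] 0.61 [[0.502 0.038 0.126]]
scene cork_a [365. 207.] 0.59 [[ 0.458 -0.207  0.04 ]]
scene cork_a [293. 163.] 0.57 [[ 0.629 -0.253  0.033]]
scene stopper [396. 164.] 0.89 [[ 0.452 -0.337  0.039]]
scene stopper [295. 164.] 0.27 [[ 0.625 -0.253  0.033]]
top jar [221. 201.] 0.91 [[ 0.502 -0.012  0.169]]
top cork_a [375. 137.] 0.56 [[ 0.625 -0.262  0.046]]
top cork_a [358. 232.] 0.47 [[ 0.459 -0.216  0.046]]
top stopper [433. 232.] 0.84 [[ 0.448 -0.344  0.046]]
0.4 [-3.06701621e+00 -6.79060554e-01  7.57303329e-05] 0.0930481394608146 [[ 0.907  0.422 -0.   ]
 [ 0.422 -0.907  0.   ]
 [ 0.    -0.    -1.   ]]
[   0    0  135   33 1070] [0.902 0.173 0.02 ] [0.953 0.428 0.079]
[ 163    0   76   76 3079] [ 0.778 -0.024  0.02 ] [0.927 0.106 0.104]
[ 231    0   57   63 2573] [ 0.788 -0.124  0.02 ] [ 0.898 -0.021  0.107]
[ 303    0   51   50 1293] [ 0.803 -0.243  0.02 ] [ 0.915 -0.154  0.096]
[376   0  24  11 184] [ 0.889 -0.339  0.02 ] [ 0.911 -0.295  0.05 ]
[ 410    0   53   36 1058] [ 0.827 -0.462  0.02 ] [ 0.906 -0.36   0.125]
[485   0  49  25 905] [ 0.841 -0.591  0.02 ] [ 0.
[... 224 characters left out ...]
 500   16   67   71 3174] [ 0.704 -0.597  0.02 ] [ 0.799 -0.514  0.128]
[ 362   54   40   40 1216] [ 0.715 -0.325  0.02 ] [ 0.786 -0.252  0.077]
[417  74  29  29 636] [ 0.692 -0.405  0.02 ] [ 0.745 -0.352  0.054]
[ 260  111   41   41 1284] [ 0.62  -0.131  0.02 ] [ 0.689 -0.059  0.07 ]
[447 123  26  30 562] [ 0.592 -0.44   0.02 ] [ 0.647 -0.396  0.048]
[368 128  15  18 208] [ 0.618 -0.276  0.02 ] [ 0.644 -0.251  0.049]
[ 182  165   76   75 4080] [ 0.466 -0.048  0.02 ] [0.576 0.065 0.172]
[426 220  22  21 353] [ 0.435 -0.37   0.032] [ 0.469 -0.334  0.05 ]
[351 224  15  16 189] [ 0.449 -0.229  0.021] [ 0.473 -0.205  0.048]
[ 596  348   44   52 1534] [ 0.212 -0.496  0.217] [ 0.265 -0.444  0.348]
```

View pics/top.png

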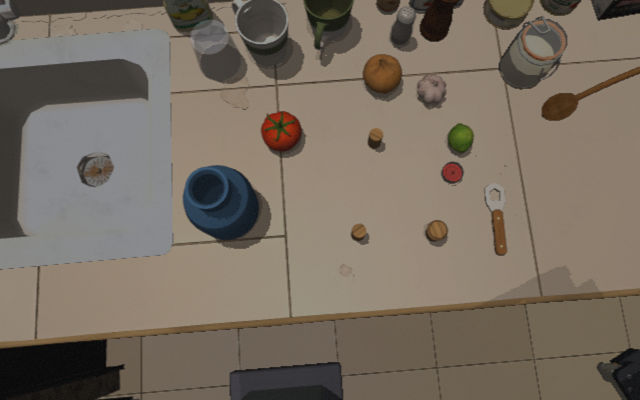

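View pics/scene.png

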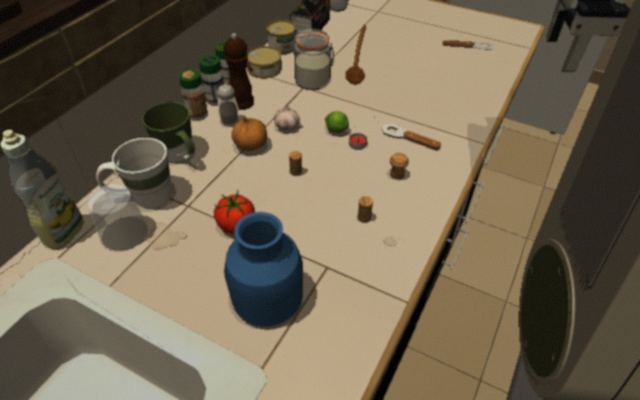

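The top view shows the jar mouth at (208,187), wine corks at (375,137) and (358,232), and the stopper at (436,231). The scene view agrees, with the corks at (295,163) and (365,208) and the stopper at (399,165). Next I'll fit the centres.

```bash
cat >> h.py <<'E'
def fit(p):
    (x,y),r=cv2.minEnclosingCircle(p[:,:2].astype(np.float32)); return np.round([x,y,r,np.median(p[:,2])],4), p[:,:2].mean(0).round(4)
def near(P,c,r,z0,z1):
    return P[(np.hypot(P[:,0]-c[0],P[:,1]-c[1])<r)&(P[:,2]>z0)&(P[:,2]<z1)]
def tool(target):
    s=robot.read_state(); print("t",s["t"],"d_tool",(Ro.from_rotvec(s["orientation"]).as_matrix().T@(np.array(target)-s["tool_pos"])).round(4))
E
python3 - <<'E'
from h import *
for c in ["top","scene"]:
    _,P=cloud(c,np.load(c+".npy"))
    print(c,"rim",fit(near(P,(.515,.005),.08,.16,.18)),"body",fit(near(P,(.515,.005),.08,.05,.13)))
    print("A",fit(near(P,(.461,-.217),.03,.04,.055)),"B",fit(near(P,(.631,-.263),.03,.04,.055)),"S",fit(near(P,(.45,-.352),.03,.035,.055)))
print(np.array(robot.camera_model("wrist")["tool_from_camera"]).round(3))
tool([.461,-.217,.20])
E
```

```text
top rim (array([0.5242, 0.0097, 0.0326, 0.1682]), array([0.5261, 0.0122])) body (array([0.5233, 0.0091, 0.0579, 0.1136]), array([ 0.5043, -0.0064]))
A (array([ 0.4612, -0.2175,  0.0126,  0.0453]), array([ 0.4609, -0.2171])) B (array([ 0.631 , -0.2636,  0.013 ,  0.0451]), array([ 0.63  , -0.2634])) S (array([ 0.4521, -0.3517,  0.0183,  0.0451]), array([ 0.4513, -0.3498]))
scene rim (array([0.5249, 0.0092, 0.0333, 0.1685]), array([0.5272, 0.0072])) body (array([0.5248, 0.0106, 0.058 , 0.1043]), array([0.5073, 0.0327]))
A (array([ 0.4619, -0.2174,  0.0139,  0.0454]), array([ 0.4618, -0.2156])) B (array([ 0.6314, -0.2632,  0.0131,  0.0453]), array([ 0.6304, -0.2622])) S (array([ 0.4519, -0.3497,  0.019 ,  0.0447]), array([ 0.4515, -0.3457]))
[[-0.    -0.971 -0.241  0.066]
 [ 1.    -0.     0.    -0.001]
 [-0.    -0.241  0.971 -0.155]
 [ 0.     0.     0.     1.   ]]
t 0.4 d_tool [ 0.3263 -0.2086  0.0295]
```

Both cameras agree to about 1 mm, and the radii match the sizes given. Moving above cork A.

>>> move_arm:
  deltas: [0.054,-0.035,0.005,0,0,0,1,0.109,-0.07,0.01,0,0,0,1,0.163,-0.104,0.015,0,0,0,1,0.218,-0.139,0.02,0,0,0,1,0.272,-0.174,0.025,0,0,0,1,0.327,-0.209,0.03,0,0,0,1,0.327,-0.209,0.03,0,0,0,1,0.327,-0.209,0.03,0,0,0,1,0.327,-0.209,0.03,0,0,0,1,0.327,-0.209,0.03,0,0,0,1]

```text
t: 1.65
tool_pos: [0.4609, -0.2179, 0.1998]
orientation: [3.068, 0.676, -0.0]
force: [0.2, -0.8, -0.0]
opening: 0.0928
gripper_force: 0.0
```

```bash
python3 - <<'E'
from h import *
s=robot.read_state(); im,d=robot.read_camera("wrist")
_,P=cloud("wrist",d,s); print(s["tool_pos"],s["orientation"],s["dq"].round(3) if hasattr(s["dq"],"round") else s["dq"],fit(near(P,(.461,-.217),.03,.04,.055)))
tool([.4615,-.2174,.036])
E
```

```text
[ 0.46092914 -0.21787222  0.19977075] [ 3.06769104e+00  6.75667051e-01 -6.67288643e-05] [ 0.003 -0.001  0.001  0.002 -0.     0.004] (array([ 0.4612, -0.217 ,  0.0125,  0.0456]), array([ 0.4619, -0.2167]))
t 1.7 d_tool [ 6.000e-04 -1.000e-04  1.638e-01]
```

>>> move_arm:
  deltas: [0,0,0.05,0,0,0,1,0,0,0.1,0,0,0,1,0,0,0.14,0,0,0,1,0,0,0.164,0,0,0,1,0,0,0.164,0,0,0,1,0,0,0.164,0,0,0,0,0,0,0.164,0,0,0,0,0,0,0.164,0,0,0,0,0,0,0.164,0,0,0,0,0,0,0.164,0,0,0,0,0,0,0.164,0,0,0,0,0,0,0.164,0,0,0,0]
  squeeze: 12

```text
t: 3.2
tool_pos: [0.4614, -0.2164, 0.0356]
orientation: [-3.067, -0.679, 0.0]
force: [0.0, 0.1, -0.5]
opening: 0.0275
gripper_force: 0.1
```

>>> move_arm:
  deltas: [0,0,0,0,0,0,0,0,0,0,0,0,0,0,0,0,0,0,0,0,0,0,0,0,0,0,0,0,0,0,-0.02,0,0,0,0,0,0,-0.06,0,0,0,0,0,0,-0.11,0,0,0,0,0,0,-0.16,0,0,0,0,0,0,-0.2,0,0,0,0,0,0,-0.22,0,0,0,0,0,0,-0.22,0,0,0,0,0,0,-0.22,0,0,0,0]

```text
t: 4.7
tool_pos: [0.4608, -0.216, 0.2533]
orientation: [-3.065, -0.679, 0.004]
force: [-0.1, 0.7, 0.1]
opening: 0.0247
gripper_force: 12.0
```

```bash
python3 - <<'E'
from h import *
s=robot.read_state(); print(s["opening"],s["gripper_force"])
im,d=robot.read_camera("scene"); _,P=cloud("scene",d)
x,y,z=s["tool_pos"]; Q=near(P,(x,y),.02,z-.06,z-.012); print("held",fit(Q),Q[:,2].min()-z)
tool([.5245,.0095,.26])
E
```

```text
0.024726912305759696 11.981669962406158
held (array([ 0.4598, -0.2136,  0.0127,  0.2278]), array([ 0.4581, -0.2071])) -0.03513851254292252
t 4.75 d_tool [ 0.1531 -0.1773 -0.0067]
```

Cork A is held, with its bottom about 36 mm below the TCP. Moving over the jar.

>>> move_arm:
  deltas: [0.02,-0.023,-0.007,0,0,0,0,0.05,-0.058,-0.007,0,0,0,0,0.08,-0.093,-0.007,0,0,0,0,0.11,-0.128,-0.007,0,0,0,0,0.138,-0.16,-0.007,0,0,0,0,0.153,-0.177,-0.007,0,0,0,0,0.153,-0.177,-0.007,0,0,0,0,0.153,-0.177,-0.007,0,0,0,0,0.153,-0.177,-0.007,0,0,0,0]

```text
t: 5.88
tool_pos: [0.5252, 0.0076, 0.2622]
orientation: [3.068, 0.677, -0.001]
force: [0.6, -1.1, 0.1]
opening: 0.0247
gripper_force: 12.0
```

```bash
python3 - <<'E'
from h import *
s=robot.read_state(); x,y,z=s["tool_pos"]; print(s["opening"],s["tool_pos"])
im,d=robot.read_camera("scene"); _,P=cloud("scene",d)
print("rim",fit(near(P,(.5245,.0095),.06,.16,.176)))
Q=near(P,(x,y),.02,z-.04,z-.012); print("held",fit(Q))
cv2.imwrite("pics/over.png",cv2.resize(im[60:360,140:460,::-1],None,fx=2,fy=2))
tool([.5245,.0095,.187])
E
```

```text
0.02473472995127259 [0.525185   0.00763659 0.26218743]
rim (array([0.5253, 0.0092, 0.0332, 0.1685]), array([0.5273, 0.0072]))
held (array([0.5242, 0.0088, 0.0127, 0.2362]), array([0.5188, 0.0143]))
t 5.925 d_tool [ 0.0001 -0.0019  0.0754]
```

View pics/over.png

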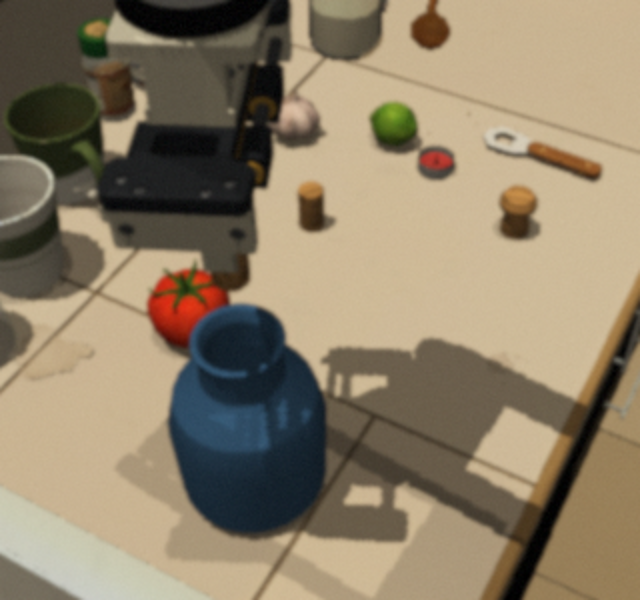

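The held cork shows at crop (230,270), just above the mouth at (238,335) and centred within 1–2 mm. Lowering and releasing.

>>> move_arm:
  deltas: [0,-0.001,0.02,0,0,0,0,0,-0.001,0.045,0,0,0,0,0,-0.001,0.065,0,0,0,0,0,-0.001,0.075,0,0,0,0,0,-0.001,0.075,0,0,0,0,0,-0.001,0.075,0,0,0,0,0,-0.001,0.075,0,0,0,0.5,0,-0.001,0.075,0,0,0,0.5,0,-0.001,0.075,0,0,0,0.5,0,-0.001,0.075,0,0,0,0.5,0,-0.001,0.075,0,0,0,0.5]

```text
t: 7.3
tool_pos: [0.5251, 0.0095, 0.1876]
orientation: [3.067, 0.679, 0.0]
force: [0.3, -0.2, 0.5]
opening: 0.0465
gripper_force: 0.0
```

```bash
python3 - <<'E'
from h import *
tool([.524,.009,.27])
E
```

```text
t 7.3 d_tool [-0.0012  0.     -0.0824]
```

Rise, then go toward cork B at (0.631, -0.2634): world shift (0.106, -0.273), which is tool (-0.019, 0.292).

>>> move_arm:
  deltas: [0,0,-0.03,0,0,0,0.5,0,0,-0.06,0,0,0,0.5,0,0,-0.08,0,0,0,0.7,-0.003,0.05,-0.08,0,0,0,1,-0.007,0.1,-0.08,0,0,0,1,-0.01,0.15,-0.06,0,0,0,1,-0.013,0.2,-0.04,0,0,0,1,-0.016,0.25,-0.02,0,0,0,1,-0.019,0.292,-0.01,0,0,0,1,-0.019,0.292,-0.01,0,0,0,1,-0.019,0.292,-0.01,0,0,0,1,-0.019,0.292,-0.01,0,0,0,1]

```text
t: 8.8
tool_pos: [0.6314, -0.2622, 0.1985]
orientation: [3.067, 0.681, 0.001]
force: [0.5, 0.6, -0.7]
opening: 0.0928
gripper_force: 0.0
```

```bash
python3 - <<'E'
from h import *
s=robot.read_state(); im,d=robot.read_camera("wrist")
_,P=cloud("wrist",d,s); print(s["tool_pos"],fit(near(P,(.631,-.263),.03,.04,.055)))
tool([.6312,-.2634,.036])
im,d=robot.read_camera("top"); _,P=cloud("top",d)
print("rim",fit(near(P,(.5245,.0095),.06,.16,.178)))
Q=near(P,(.5245,.0095),.019,-.02,.4); print("in mouth z hist",np.histogram(Q[:,2],np.arange(0,.2,.02))[0])
a,da=robot.read_camera("scene")
o=np.hstack([cv2.resize(im[150:250,160:280],(480,400)),cv2.resize(a[200:340,200:312],(320,400))])
cv2.imwrite("pics/c1.png",o[:,:,::-1])
E
```

```text
[ 0.63138357 -0.26215687  0.19849856] (array([ 0.631 , -0.2637,  0.0126,  0.0456]), array([ 0.6313, -0.2632]))
t 8.85 d_tool [-0.0009  0.0009  0.1626]
rim (array([ 0.,  0.,  0., nan]), array([nan, nan]))
in mouth z hist [0 0 0 0 0 0 0 0 0]
  return _methods._mean(a, axis=axis, dtype=dtype,
  ret = ret.dtype.type(ret / rcount)
h.py:16: RuntimeWarning: Mean of empty slice.
  (x,y),r=cv2.minEnclosingCircle(p[:,:2].astype(np.float32)); return np.round([x,y,r,np.median(p[:,2])],4), p[:,:2].mean(0).round(4)
  ret = um.true_divide(
```

View pics/c1.png

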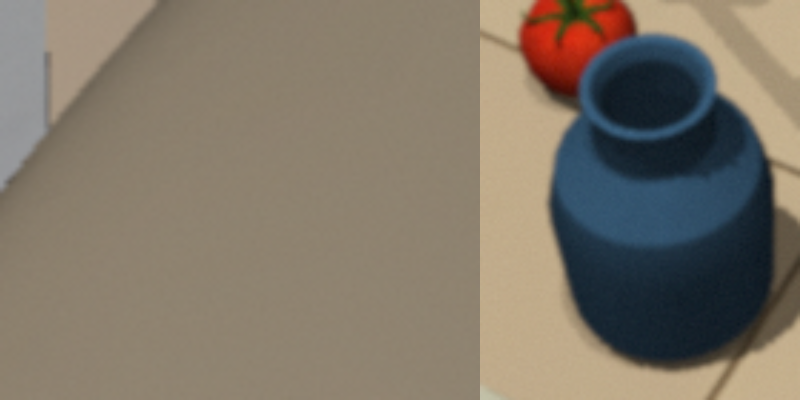

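The top view is blocked by the arm (left half). In the scene view the jar stands with an empty neck at crop (650,95), so cork A has gone through. Grasping cork B.

>>> move_arm:
  deltas: [-0.001,0.001,0.05,0,0,0,1,-0.001,0.001,0.1,0,0,0,1,-0.001,0.001,0.14,0,0,0,1,-0.001,0.001,0.163,0,0,0,1,-0.001,0.001,0.163,0,0,0,1,-0.001,0.001,0.163,0,0,0,0,-0.001,0.001,0.163,0,0,0,0,-0.001,0.001,0.163,0,0,0,0,-0.001,0.001,0.163,0,0,0,0,-0.001,0.001,0.163,0,0,0,0,-0.001,0.001,0.163,0,0,0,0,-0.001,0.001,0.163,0,0,0,0]

```text
t: 10.45
tool_pos: [0.6306, -0.2645, 0.0345]
orientation: [-3.067, -0.679, 0.0]
force: [0.1, 0.1, 1.0]
opening: 0.0276
gripper_force: 0.0
```

>>> move_arm:
  deltas: [0,0,0,0,0,0,0,0,0,0,0,0,0,0,0,0,0,0,0,0,0,0,0,0,0,0,0,0,0,0,-0.02,0,0,0,0,0,0,-0.06,0,0,0,0,0,0,-0.11,0,0,0,0,0,0,-0.16,0,0,0,0,0,0,-0.2,0,0,0,0,0,0,-0.225,0,0,0,0,0,0,-0.225,0,0,0,0,0,0,-0.225,0,0,0,0]

```text
t: 11.95
tool_pos: [0.6302, -0.2643, 0.2588]
orientation: [-3.067, -0.679, 0.001]
force: [-0.5, 0.6, -0.7]
opening: 0.0247
gripper_force: 12.0
```

```bash
python3 - <<'E'
from h import *
s=robot.read_state(); print(s["opening"],s["gripper_force"])
im,d=robot.read_camera("scene"); _,P=cloud("scene",d)
x,y,z=s["tool_pos"]; Q=near(P,(x,y),.02,z-.06,z-.012); print("held",fit(Q),Q[:,2].min()-z)
print("rim",fit(near(P,(.5245,.0095),.06,.16,.178)))
tool([.5245,.0095,.26])
E
```

```text
0.024655291162156208 11.993773430585861
held (array([ 0.6295, -0.2601,  0.0119,  0.2345]), array([ 0.6261, -0.2562])) -0.03458328786533027
rim (array([0.5253, 0.0093, 0.0329, 0.1685]), array([0.5271, 0.0071]))
t 12.0 d_tool [ 0.0199 -0.2926 -0.0015]
```

>>> move_arm:
  deltas: [0.002,-0.03,0,0,0,0,0,0.005,-0.08,0,0,0,0,0,0.009,-0.13,0,0,0,0,0,0.012,-0.18,0,0,0,0,0,0.016,-0.23,0,0,0,0,0,0.019,-0.27,0,0,0,0,0,0.02,-0.292,0,0,0,0,0,0.02,-0.292,0,0,0,0,0,0.02,-0.292,0,0,0,0,0,0.02,-0.292,0,0,0,0,0]

```text
t: 13.25
tool_pos: [0.5258, 0.0075, 0.2593]
orientation: [3.068, 0.677, -0.001]
force: [0.8, 0.4, 0.2]
opening: 0.0247
gripper_force: 12.0
```

```bash
python3 - <<'E'
from h import *
s=robot.read_state(); x,y,z=s["tool_pos"]; print(s["tool_pos"])
im,d=robot.read_camera("scene"); _,P=cloud("scene",d)
print("held",fit(near(P,(x,y),.02,z-.04,z-.012)))
tool([.5248,.0093,.187])
E
```

```text
[0.52577717 0.00752741 0.259346  ]
held (array([0.5253, 0.0105, 0.0123, 0.2341]), array([0.5206, 0.0149]))
t 13.3 d_tool [-0.0001 -0.002   0.0724]
```

>>> move_arm:
  deltas: [0,-0.001,0.02,0,0,0,0,0,-0.001,0.045,0,0,0,0,0,-0.001,0.062,0,0,0,0,0,-0.001,0.072,0,0,0,0,0,-0.001,0.072,0,0,0,0,0,-0.001,0.072,0,0,0,0,0,-0.001,0.072,0,0,0,0.5,0,-0.001,0.072,0,0,0,0.5,0,-0.001,0.072,0,0,0,0.5,0,-0.001,0.072,0,0,0,0.5,0,-0.001,0.072,0,0,0,0.5]

```text
t: 14.68
tool_pos: [0.525, 0.0095, 0.1876]
orientation: [-3.067, -0.679, 0.0]
force: [0.6, 0.2, 0.2]
opening: 0.0464
gripper_force: 0.0
```

>>> move_arm:
  deltas: [0,0,-0.03,0,0,0,0.5,0,0,-0.06,0,0,0,0.5,0,0,-0.09,0,0,0,0.5,-0.02,0.04,-0.09,0,0,0,0.5,-0.04,0.08,-0.09,0,0,0,0.5,-0.06,0.12,-0.09,0,0,0,0.5,-0.08,0.16,-0.09,0,0,0,0.5,-0.1,0.2,-0.09,0,0,0,0.5,-0.12,0.24,-0.09,0,0,0,0.5,-0.14,0.28,-0.09,0,0,0,0.5,-0.16,0.32,-0.09,0,0,0,0.5,-0.16,0.32,-0.09,0,0,0,0.5]

```text
t: 16.18
tool_pos: [0.5141, -0.3509, 0.2768]
orientation: [-3.068, -0.673, 0.002]
force: [-0.2, 0.7, -0.3]
opening: 0.0463
gripper_force: 0.0
```

```bash
python3 - <<'E'
from h import *
s=robot.read_state(); print(s["t"],s["tool_pos"],s["dq"])
im,d=robot.read_camera("top"); _,P=cloud("top",d)
print("top rim",len(near(P,(.5245,.0095),.06,.16,.178)))
a,da=robot.read_camera("scene"); _,P=cloud("scene",da)
print("rim",fit(near(P,(.5245,.0095),.06,.16,.178)),"S",fit(near(P,(.45,-.352),.03,.035,.055)))
o=np.hstack([cv2.resize(im[150:250,160:270],(440,400)),cv2.resize(a[140:340,200:380],(360,400))])
cv2.imwrite("pics/c2.png",o[:,:,::-1])
E
```

```text
16.175 [ 0.51410497 -0.35087358  0.27675994] [ 0.04956824 -0.03411966  0.03141273  0.02356682  0.01073699  0.03217823]
top rim 706
rim (array([0.5253, 0.0092, 0.0332, 0.1684]), array([0.5272, 0.0071])) S (array([ 0.4532, -0.3491,  0.0192,  0.0448]), array([ 0.4515, -0.3458]))
```

View pics/c2.png

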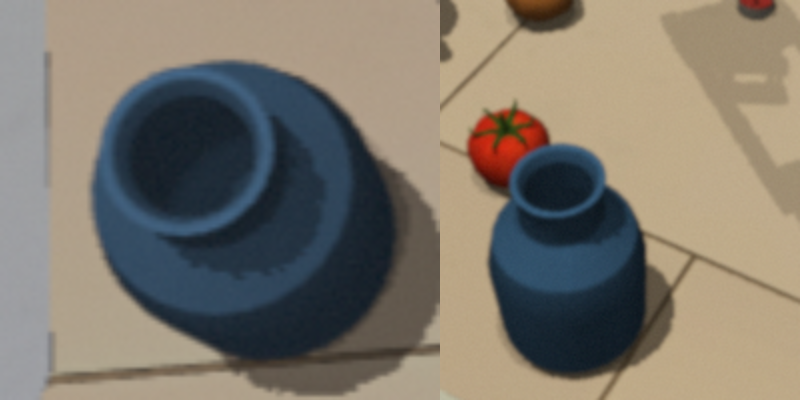

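The jar is upright and unmoved, and its neck is clear at crop (188,150). No cork shows on the worktop, and the stopper is in its place. Settling briefly, then handing in.

>>> move_arm:
  deltas: [0,0,0,0,0,0,0.5,0,0,0,0,0,0,0.5,0,0,0,0,0,0,0.5,0,0,0,0,0,0,0.5]

```text
t: 16.77
tool_pos: [0.5153, -0.3477, 0.2778]
orientation: [3.067, 0.68, 0.0]
force: [0.3, -0.2, 0.3]
opening: 0.0464
gripper_force: 0.0
```

```bash
python3 -c "
from plant import robot
print(robot.close_job())"
```

```text
the job is handed in; nothing more can be done
None
```

I dropped both wine corks one after the other through the jar's neck and handed the job in at about 17 s; the last pictures show the neck clear and the jar and stopper unmoved, though the jar's floor was too dark to see the corks themselves.

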